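Reset the shutter interlock with its button pair

TASK

The shutter interlock on the breadboard of the right-hand bench has tripped: its little flag is lying down. Reset it by hand: with the fingers spread, put one fingertip on each of the two round plungers and press both fully down together, hold them down until the flag behind them has risen upright by itself, then let go and move clear so that both plungers come back up. Do not press the small square key between them, do not touch the flag, and do not knock, shift or lift the loose things standing round the station.

Things in the scene. Friction and masses are not known exactly. Their poses are not given: they have to be found in the camera images.
- station: interlock reset station: low grey box on a 22 mm thick dark breadboard fixed on the bench, 110 (x) x 152 (y) x 46 mm high, aluminium face plate on top. Origin: centre of its underside; z up, x to its rear (flag side), y to its left along the row of plungers. Yaw -0.70 to -0.25 rad. Plunger axes at x = -22, y = +30 and -30 mm. Bezel rings round the plungers, 33 mm across, rise 3 mm above the plate
- left_plunger_top (a point): centre of the flat top of the left (+y) round plunger, dark steel, 24 mm across, standing 12 mm above the face plate (58 mm above the station's underside, 80 mm above z = 0) when up. The plungers are 60 mm apart centre to centre: a gripper with about 46 to 50 mm between the fingers, closing line along the station's y, sets one fingertip on each
- right_plunger_top (a point): the same for the right (-y) round plunger. A tall grey drawer cabinet stands on the bench 0.2 m or more to the left of the station, near [0.54, 0.11]; the arm starts beyond it, so come in high over it (TCP at 0.42 m clears it) and then straight down
- left_plunger (a joint): travel of the left plunger in m: 0 up, 0.007 fully down (top then 5 mm above the face plate). Springs back by itself in about 1.5 s when let go; about 4 N starts it and 8 N holds it fully down, so about 16 N for both
- right_plunger (a joint): the same for the right plunger
- middle_key_top (a point): centre of the top of the small square grey key midway between the plungers, 12 x 12 mm, 4 mm above the face plate: not to be pressed
- middle_key (a joint): travel of the middle key in m: 0 up, 0.002 down
- flag (a joint): angle of the flag in rad: about 0 lying back flat (tripped), 1.5 fully upright (reset). A damped mechanism raises it slowly, in about 3 to 4 s, and only while both plungers are held down (each by at least 0.006); it goes only as far as the less pressed plunger allows. Once upright it stays
- flag_tip (a point): middle of the free edge of the flag, a small aluminium plate 24 mm wide, 30 mm long, hinged across the station 34 mm behind the plunger line at 51 mm above the station's underside; lying it points to the rear, upright it reaches 82 mm
- objective: loose bystander: white microscope objective with black foot, 41 mm across, 45 mm tall, origin at the centre of its underside; beside the station
- jar: loose bystander: small white screw jar with yellow cap, 41 mm across, 43 mm tall, origin at the centre of its underside; beside the station
- carton: loose bystander: small white and blue carton, 40 x 40 x 58 mm tall, origin at the centre of its underside; beside the station

How it is judged (in metres and radians):
On the way, in this order (a step that is already met when the one before it is completed fails the run):
1. both plungers are pressed down together, a fingertip on each (value of joint each of left_plunger, right_plunger above 0.002 m and contact force between the fingers and left_plunger above 0.5 N and contact force between the fingers and right_plunger above 0.5 N), for 0.1 s.
2. they are held down until the flag stands upright (value of joint each of left_plunger, right_plunger above 0.0045 m and value of joint flag above 1.3 rad), for 0.1 s.
At the end, for the whole second after the job is handed in: The flag is upright (above 1.3 of 1.5 rad), both plungers and the middle key are back up (within 1 mm), and the three loose things stand upright within 15 mm of where they were (value of joint flag above 1.3 rad and value of joint each of left_plunger, right_plunger, middle_key below 0.001 m and distance of each of objective, jar, carton from where it was at the start of the episode below 0.015 m and angle between each of objective, jar, carton's own z axis and vertical below 0.15 rad); the robot touches nothing.
It fails at once if one plunger is pressed alone (more than 5 mm down while the other is less than 1.5 mm down) ((value of joint left_plunger above 0.005 m and value of joint right_plunger below 0.0015 m) or (value of joint right_plunger above 0.005 m and value of joint left_plunger below 0.0015 m)).
It fails at once if the middle key is pressed (more than 1.2 mm) (value of joint middle_key above 0.0012 m).
It fails at once if the flag is touched by the robot (contact force between the arm and flag above 0.3 N).
It fails at once if the flag is touched by the fingers (contact force between the fingers and flag above 0.3 N).
It fails at once if a loose bystander is shifted more than 15 mm or lifted (distance of any of objective, jar, carton from where it was at the start of the episode above 0.015 m or height (world z) of any of objective, jar, carton above 0.034 m).
It also fails if it takes over 58 s, if anything falls off the work surface, if the arm or the gripper's body presses on something with over 40 N, if the wrist force passes 120 N, or if a joint passes its speed limit or range.

ROBOT

A 6-joint arm with a two-finger parallel gripper is mounted at the origin on a cart in front of the work surface, level with it; the furniture and walls round the work are solid. World frame = base frame: x ahead of the robot, y to its left, z up, the work surface at z = 0. Lengths are in mm, angles in rad, forces in N, time in s.
With the tool pointing down it reaches from about 275 to 825 mm from the base axis. Payload 4.9 kg.
Tool frame: the origin (TCP) lies between the finger pads, 19 mm behind the fingertips; this is the grasp point; z points along the fingers, y is the line along which they close (so a half turn about z gives the same grasp; the last joint's range is limited). The gripper opens to 85 mm and grips with 20 to 120 N. Pads are 22 mm wide; open, the fingers measure 114 mm over their backs; the gripper's body (76 mm by 85 mm) begins 54 mm behind the grasp point. The pads swing forward as they close: fully open they stand 13 mm farther back than shut.
Start: joints at [-1.322, 0.326, -0.193, 1.052, 0, 1.437], TCP at [205.449, -510.205, 249.981] pointing down, gripper open.
Joint ranges: [-2.65, 2.65], [-0.97, 1.79], [-1.3, 1.35], [-1.93, 2.1], [-1.47, 1.37], [-3.14, 3.14]. Speed limits (rad/s): [2.57, 2.57, 3.14, 3.14, 3.14, 3.14].

INTERFACE

Orientations are given as [roll, pitch, yaw] about the fixed x, y, z axes, in that order (R = Rz(yaw) Ry(pitch) Rx(roll)).
In Python, from bench import bot, solve_ik, imaging gives the robot as it stands. Calls block until the motion is done:
- bot.move_ptp(position, orientation): joint-space move of the TCP to a pose.
- bot.movel(position, rot=None, max_speed=150, threshold=None): straight line of the TCP; rot=None keeps the orientation; max_speed is the mean speed in mm/s. With threshold (N) it stops when the force on the tool has changed by that much, and returns True; else False.
- bot.move_j(angles): joint-space move.
- bot.grip(opening, effort=None): opening from 0.0 (shut) to 1.0 (fully open); effort is the grip in N (None keeps the last); returns when the fingers have stopped.
- bot.dwell(seconds).
- solve_ik(position, orientation): joint angles nearest the present ones, or None.
- bot.get_state(): the state.
- imaging.capture(name): name is "scene" or "top"; returns the picture (400x640x3 uint8, blue, green, red); there is no depth.
- imaging.camera_model(name): a dict with "K" (3x3 intrinsics, pixels), "position" and "rotation" of the camera in the world. Camera axes: x right, y up, looking along -z (the intrinsics and any distortion apply to the point x, -y, -z); pixel columns grow to the right and rows downward; lengths in mm; the calibration is good to about 2 mm. A picture is of the moment at which its call begins. camera_model takes no time and is no camera call.
A pose or a line that the arm cannot do raises bot.IKError and nothing moves.
- bot.sign_off(): hands the job in; it is judged then, once.
The state is a dict: "t": time; "qpos": joint angles; "joint_velocities": joint speeds; "effort": joint torques, N m; "tcp_pos": TCP position; "orientation": TCP orientation; "contact_force": force on the tool from outside, world axes, zero at the start; "wrist_torque": the same for the moment, N m; "opening": opening from 0.0 (shut) to 1.0 (fully open); "gripper_force": force on a finger pad.
Only numpy, scipy, OpenCV 4.12 (cv2) and the standard library are available. Lean on these libraries where they do the work, as an engineer would, in place of code of your own. Each camera call takes 0.05 s, during which the arm holds its last target. There are 200 camera calls.

## Working session

There is one attempt and no reset: what is moved stays moved. The work goes in short steps, each a Python script; the robot and the scene stay as the last script left them, time stands still between calls to the robot, and variables do not carry over. Pictures are saved under pics/ and viewed, at most 10 in all, crops included, and the job is handed in when it is done.

```bash
ls; mkdir -p pics
python3 - <<'E'
from bench import bot, solve_ik, imaging
import cv2
for n in("scene","top"):
    cv2.imwrite(f"pics/{n}0.png",imaging.capture(n)); m=imaging.camera_model(n); print(n,m)
s=bot.get_state();print(s)
E
```

```text
pics
scene {'K': array([[438.92149734,   0.        , 318.97924734],
       [  0.        , 438.92149734, 202.68843986],
       [  0.        ,   0.        ,   1.        ]]), 'position': array([ -33.17536193, -552.73358352,  696.38634534]), 'rotation': array([ 7.54538699e-01,  2.72018956e-04, -1.04184731e+00])}
top {'K': array([[504.71599555,   0.        , 313.94491558],
       [  0.        , 504.71599555, 206.12611206],
       [  0.        ,   0.        ,   1.        ]]), 'position': array([ 318.12618573, -253.14124892, 1024.12303366]), 'rotation': array([ 1.54177462e-01,  9.53912625e-04, -1.55529956e+00])}
{'t': 0.1, 'qpos': array([-1.32222827e+00,  3.26855163e-01, -1.93498472e-01,  1.05195596e+00,
       -1.31982642e-06,  1.43657843e+00]), 'joint_velocities': array([ 0.00011858, -0.0015768 ,  0.00395636,  0.00084509,  0.00066522,
       -0.00096696]), 'effort': array([-1.37160555e-04, -4.44238937e+01,  2.63038659e+01,  7.87300902e-03,
       -2.09010614e-04, -4.55762020e-06]), 'tcp_pos': array([ 205.31004838, -509.72385224,  249.28250187]), 'orientation': array([-3.14009282e+00, -2.01190738e-04,  3.82785795e-01]), 'contact_force': array([ 0.42668448, -0.0340162 ,  0.30276894]), 'wrist_torque': array([ 0.0243012 ,  0.09010588, -0.01290695]), 'gripper_force': 0.0, 'opening': 0.9978478713712229}
```

View pics/scene0.png

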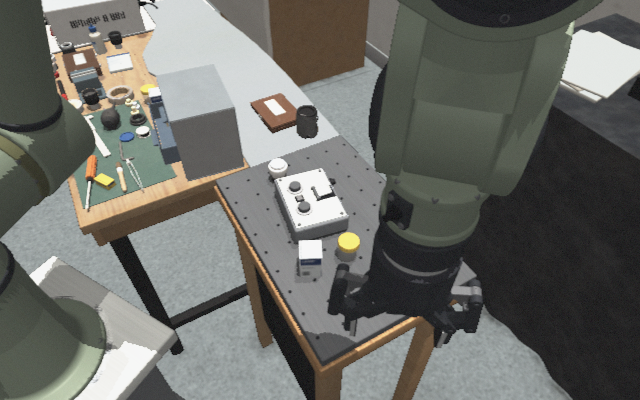

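View pics/top0.png

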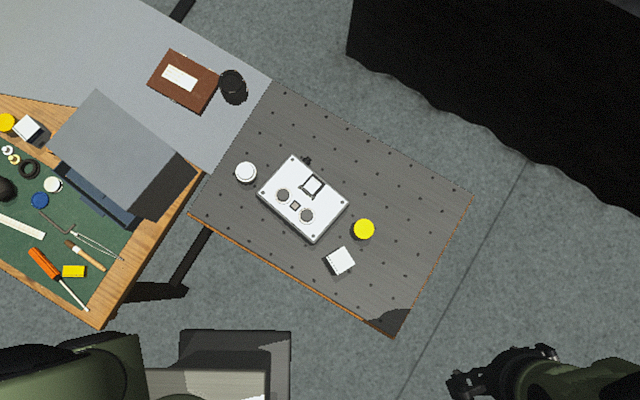

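The top view shows the station with plungers near (283,194) and (307,215), the key at (295,205) and the flag at (313,184). The objective is at (246,172), the jar at (363,229) and the carton at (340,261). In the scene view the plungers are near (295,187) and (304,208).

```bash
cat > h.py <<'E'
import numpy as np, cv2
from scipy.spatial.transform import Rotation as R
from bench import bot, solve_ik, imaging
def ray(n,u,v):
    m=imaging.camera_model(n);K=m["K"]
    d=np.array([(u-K[0,2])/K[0,0],-(v-K[1,2])/K[1,1],-1.])
    return np.array(m["position"]),R.from_euler("xyz",m["rotation"]).as_matrix()@d
def plane(n,u,v,z):
    p,d=ray(n,u,v); return p+d*(z-p[2])/d[2]
def tri(a,b):
    (p,d),(q,e)=a,b
    s=np.linalg.lstsq(np.c_[d,-e],q-p,rcond=None)[0]
    return (p+s[0]*d+q+s[1]*e)/2, np.linalg.norm(p+s[0]*d-q-s[1]*e)
E
python3 - <<'E'
from h import *
out=[]
for n,(x0,y0,x1,y1) in {"top":(225,140,385,285),"scene":(260,145,370,280)}.items():
    im=cv2.imread(f"pics/{n}0.png"); g=cv2.cvtColor(im,cv2.COLOR_BGR2GRAY)
    c=im[y0:y1,x0:x1]; out.append(cv2.resize(c,(390,int(390*c.shape[0]/c.shape[1])),interpolation=cv2.INTER_NEAREST))
    m=np.zeros_like(g); m[y0:y1,x0:x1]=(g[y0:y1,x0:x1]<125)*255
    N,l,s,ce=cv2.connectedComponentsWithStats(m)
    for i in range(1,N):
        if 20<s[i,4]<400: print(n,s[i],ce[i].round(1),plane(n,*ce[i],80).round(1))
h=max(o.shape[0] for o in out)
cv2.imwrite("pics/crop.png",np.hstack([cv2.copyMakeBorder(o,0,h-o.shape[0],0,5,0) for o in out]))
E
```

```text
top [298 174  27  26 139] [312.2 186.2] [ 503.1 -246.1   80. ]
top [277 189  12  12 111] [282.6 194.7] [ 485.9 -190.    80. ]
top [290 200  11  11  35] [294.9 205.3] [ 465.8 -214.    80. ]
top [301 210  12  12  64] [306.3 215.6] [ 446.5 -235.8   80. ]
scene [329 178   8   8  45] [332.4 181. ] [ 532.7 -253.3   80. ]
scene [289 186  11   6  40] [294.2 188.7] [ 475.1 -198.5   80. ]
scene [311 188  25  13  88] [324.2 194.9] [ 490.3 -258.5   80. ]
scene [295 197   9   6  22] [299.2 199.9] [ 454.1 -223.2   80. ]
scene [298 206  12   7  43] [303.7 209.5] [ 436.9 -244.    80. ]
scene [260 256  15  24  81] [266.1 268.6] [ 290.1 -260.1   80. ]
scene [260 268   7  12  47] [262.  275.2] [ 275.7 -261.8   80. ]
```

View pics/crop.png

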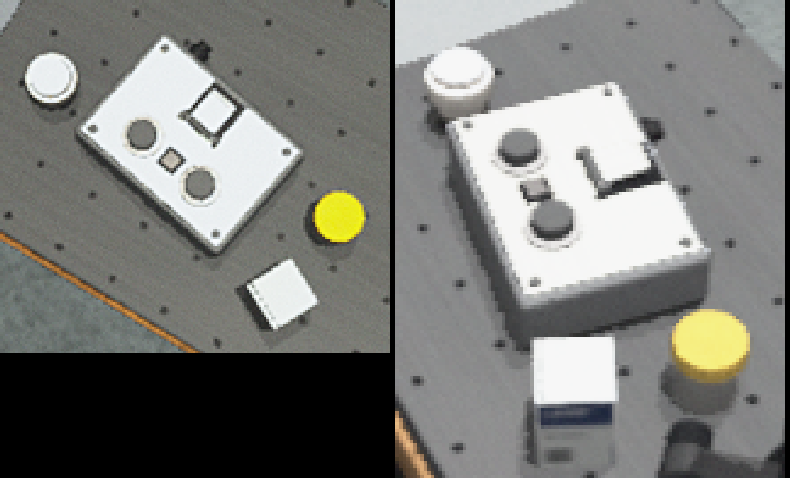

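Run:
```python
from h import *
T=lambda x,y:(x/2.4375+225-.3,y/2.4375+140-.3)
S=lambda x,y:((x-395)/3.545+260-.35,y/3.545+145-.35)
pt=[T(142,135),T(200.5,184),T(171,160)]; ps=[S(520,144.5),S(552,217),S(536,186)]
for a,b,z in zip(pt,ps,(80,80,72)):
    print(plane("top",*a,z).round(1),plane("scene",*b,z).round(1),[np.round(k,1) for k in tri(ray("top",*a),ray("scene",*b))])
for n,q,f in (("top",[(164,47),(286,152),(92,129),(215,235)],T),("scene",[(608,91),(686,243),(467,125),(535,282)],S)):
    w=np.array([plane(n,*f(*p),68) for p in q]);d=w[0]-w[1]+w[2]-w[3]
    yaw=np.arctan2(-d[0],d[1]); e=w[0]+w[1]-w[2]-w[3]; c=w.mean(0)
    Rm=R.from_euler("z",yaw).as_matrix()
    print(n,c.round(1),yaw,np.arctan2(e[1],e[0]),(Rm@[-22,30,0]+c).round(1),(Rm@[-22,-30,0]+c).round(1),(Rm@[-22,0,0]+c).round(1))
for u,v,z in [(246,172,67),(363.5,229,65),(341,260,80)]: print(plane("top",u,v,z).round(0))
```

```text
[ 485.1 -190.8   80. ] [ 483.7 -194.6   80. ] [array([ 486.6, -191.3,   75.7]), np.float64(2.1)]
[ 447.3 -237.    80. ] [ 445.3 -239.5   80. ] [array([ 448.1, -237.3,   76.1]), np.float64(0.7)]
[ 467.  -213.5   72. ] [ 467.1 -215.4   72. ] [array([ 467.7, -214. ,   70.5]), np.float64(1.5)]
top [ 483.7 -227.2   68. ] -0.7012898777488864 -0.6893935052606728 [ 486.2 -190.1   68. ] [ 447.5 -235.9   68. ] [ 466.9 -213.    68. ]
scene [ 483.8 -229.3   68. ] -0.7017489225363331 -0.7062860974330545 [ 486.4 -192.2   68. ] [ 447.7 -238.    68. ] [ 467.  -215.1   68. ]
[ 532. -117.   67.]
[ 424. -345.   65.]
[ 364. -302.   80.]
```

Run:
```python
from h import *
for y in(-.70,-.70+np.pi):
    print(y,solve_ik([466.8,-214,420],[np.pi,0,y]),solve_ik([466.8,-214,100],[np.pi,0,y]))
bot.movel([205,-510,420]); 
bot.move_ptp([466.8,-214,420],[np.pi,0,-.70])
bot.grip(0.565)
s=bot.get_state(); print(s["t"],s["opening"],s["tcp_pos"],s["orientation"],s["qpos"])
bot.movel([466.8,-214,130])
s=bot.get_state(); print(s["t"],s["opening"],s["tcp_pos"],s["orientation"],s["contact_force"])
o=[]
for n,(x0,y0,x1,y1) in {"top":(225,140,385,260),"scene":(240,90,400,250)}.items():
    im=imaging.capture(n); cv2.imwrite(f"pics/{n}1.png",im)
    c=im[y0:y1,x0:x1]; o.append(cv2.resize(c,(395,int(395*c.shape[0]/c.shape[1])),interpolation=cv2.INTER_NEAREST))
h=max(a.shape[0] for a in o)
cv2.imwrite("pics/c1.png",np.hstack([cv2.copyMakeBorder(a,0,h-a.shape[0],0,5,0) for a in o]))
```

```text
-0.7 [-0.57367183  0.2043465   0.07237279  1.43882262  0.         -3.01526449] [-0.57367183  0.41566813 -0.48976221  0.66536599  0.         -3.01526449]
2.441592653589793 [-0.57367183  0.2043465   0.07237279  1.43882262  0.          0.12632817] [-0.57367183  0.41566813 -0.48976221  0.66536599  0.          0.12632817]
5.5333 0.5689963533594379 [ 466.80366549 -214.03215808  419.98785139] [-3.14157601e+00  1.68562669e-05 -7.00057656e-01] [-5.73731509e-01  2.04389654e-01  7.23970151e-02  1.43881831e+00
  1.86333263e-05 -3.01526651e+00]
7.6167 0.5648361791887145 [ 467.22621949 -214.29180872  130.62864105] [-3.14142637e+00 -1.25144680e-03 -7.00024206e-01] [1.5788742  0.22824771 0.23428338]
```

View pics/c1.png

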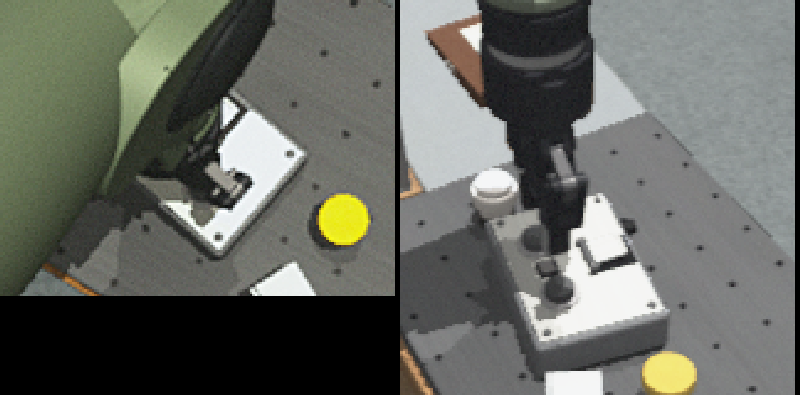

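The fingers straddle the key: in the right half of the crop, one tip is behind at the left plunger and the near tip is just above the right plunger, around (558,255). Next I'll descend guarded, press until the stop shows in the force, and hold.

Run:
```python
from h import *
P=lambda z:[466.8,-214,z]
bot.movel(P(108),max_speed=40); bot.dwell(.3)
f0=bot.get_state()["contact_force"][2]
hit=bot.movel(P(88),max_speed=10,threshold=4)
s=bot.get_state(); zc=s["tcp_pos"][2]; print(hit,s["t"],s["tcp_pos"],s["contact_force"],s["wrist_torque"])
z=zc
if hit:
    for i in range(14):
        z-=.8; bot.movel(P(z),max_speed=15)
        s=bot.get_state(); f=s["contact_force"][2]-f0
        print(round(z-zc,1),(s["tcp_pos"]-[466.8,-214,zc]).round(2),f.round(1),s["wrist_torque"].round(2),s["opening"].round(3))
        if f>26: break
    bot.dwell(1); s=bot.get_state(); print(s["t"],s["tcp_pos"],s["contact_force"])
    im=imaging.capture("scene"); c=cv2.resize(im[130:250,250:390],None,fx=4,fy=4,interpolation=cv2.INTER_NEAREST); cv2.imwrite("pics/c2.png",c)
```

```text
True 9.9333 [ 466.7725451  -213.96572427   95.85102083] [-0.18707842  0.53187022  5.05050802] [0.05614893 0.1974298  0.01503594]Traceback (most recent call last):
  File "<stdin>", line 12, in <module>
AttributeError: 'float' object has no attribute 'round'
```

Run:
```python
from h import *
P=lambda z:[466.8,-214,z]
zc=95.85; z=zc-.8; f0=.3
for i in range(14):
    s=bot.get_state(); f=s["contact_force"][2]-f0
    print(round(z-zc,1),np.round(s["tcp_pos"]-np.array(P(zc)),2),round(f,1),np.round(s["wrist_torque"],2),round(s["opening"],3))
    if f>26: break
    z-=.8; bot.movel(P(z),max_speed=15)
bot.dwell(1); s=bot.get_state(); print(s["t"],s["tcp_pos"],s["contact_force"])
im=imaging.capture("scene"); c=cv2.resize(im[130:250,250:390],None,fx=4,fy=4,interpolation=cv2.INTER_NEAREST); cv2.imwrite("pics/c2.png",c)
```

```text
-0.8 [ 0.01 -0.01 -0.22] 6.5 [ 0.19  0.35 -0.03] 0.566
-1.6 [ 0.03  0.01 -0.88] 7.5 [ 0.31  0.46 -0.03] 0.567
-2.4 [ 0.02  0.   -1.59] 8.8 [0.31 0.51 0.05] 0.564
-3.2 [ 0.02 -0.01 -2.29] 10.1 [ 0.3   0.58 -0.04] 0.567
-4.0 [ 0.03 -0.   -3.01] 11.0 [ 0.35  0.63 -0.04] 0.569
-4.8 [ 0.05 -0.03 -3.7 ] 11.3 [ 0.39  0.64 -0.  ] 0.565
-5.6 [ 0.05 -0.01 -4.44] 12.7 [0.44 0.72 0.04] 0.566
-6.4 [ 0.03 -0.01 -5.18] 12.7 [0.4  0.76 0.08] 0.569
-7.2 [ 0.02 -0.01 -5.9 ] 13.9 [0.42 0.8  0.  ] 0.562
-8.0 [ 0.05 -0.02 -6.57] 14.5 [0.52 0.88 0.  ] 0.563
-8.8 [ 0.08 -0.04 -6.91] 18.9 [ 0.65  1.11 -0.  ] 0.565
-9.6 [ 0.1  -0.07 -6.97] 25.1 [0.88 1.54 0.  ] 0.564
-10.4 [ 0.13 -0.05 -7.02] 32.8 [ 1.14  1.95 -0.01] 0.57
14.1833 [ 466.89619095 -214.04909075   88.80847942] [-9.93412595  6.14711176 33.55479124]
```

View pics/c2.png

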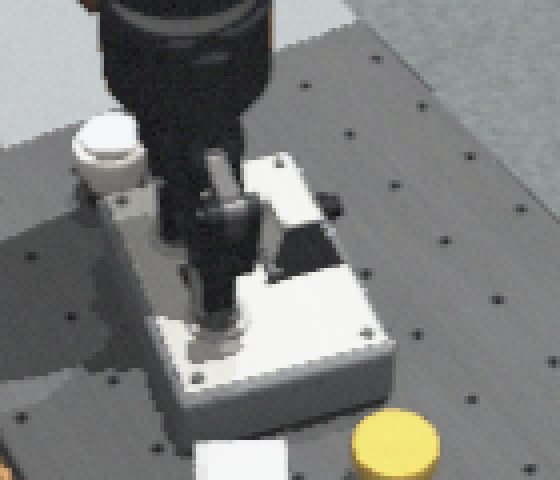

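Both plungers are at the stop after 7 mm, with about 14.5 N just before it. The crop shows the flag lifting, with the dark recess open at (310,250). I'll keep holding.

Run:
```python
from h import *
bot.dwell(4.5); s=bot.get_state(); print(s["t"],s["tcp_pos"],s["contact_force"])
im=imaging.capture("scene"); c=cv2.resize(im[130:250,250:390],None,fx=4,fy=4,interpolation=cv2.INTER_NEAREST); cv2.imwrite("pics/c3.png",c)
```

```text
18.7333 [ 466.89388675 -214.00603335   88.7973118 ] [-8.66662636  5.37461906 33.2518318 ]
```

View pics/c3.png

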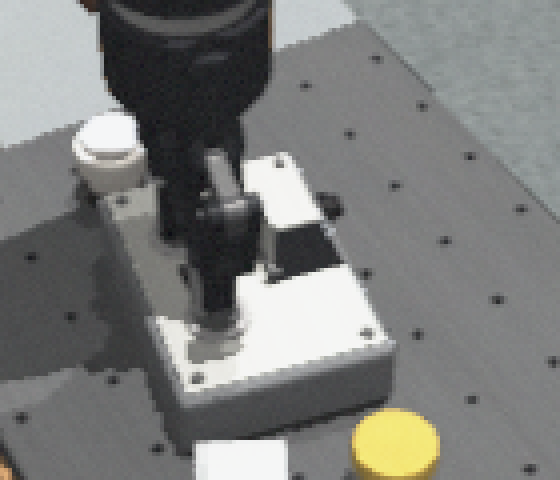

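Run:
```python
from h import *
m=imaging.camera_model("scene"); Rc=R.from_euler("xyz",m["rotation"]).as_matrix()
c=np.array([483.7,-228,0]); Rm=R.from_euler("z",-.7).as_matrix()
for a in (0,.75,1.2,1.5):
  for y in(12,-12):
    p=c+Rm@[12+30*np.cos(a),y,0]+[0,0,73+30*np.sin(a)]
    q=Rc.T@(p-m["position"]); u=m["K"]@[q[0],-q[1],-q[2]]; u=u[:2]/u[2]
    print(a,y,((u-[250,130])*4+2).round())
```

```text
0 12 [310. 222.]
0 -12 [327. 253.]
0.75 12 [295. 196.]
0.75 -12 [312. 228.]
1.2 12 [274. 190.]
1.2 -12 [291. 222.]
1.5 12 [257. 191.]
1.5 -12 [274. 224.]
```

The projected tip corner for an upright flag is (274,224). It matches the edge-on plate seen in the crop, and the picture has been unchanged for 4.5 s. Now I'll release and check.

Run:
```python
from h import *
P=lambda z:[466.8,-214,z]
bot.movel(P(110),max_speed=20); bot.movel(P(420)); bot.move_ptp([205,-510,420],[np.pi,0,-.70]); bot.dwell(1)
s=bot.get_state(); print(s["t"],s["tcp_pos"],s["contact_force"])
o=[]
for n,(x0,y0,x1,y1) in {"top":(225,140,385,285),"scene":(260,145,370,280)}.items():
    c=imaging.capture(n)[y0:y1,x0:x1]; o.append(cv2.resize(c,(390,int(390*c.shape[0]/c.shape[1])),interpolation=cv2.INTER_NEAREST))
h=max(a.shape[0] for a in o)
cv2.imwrite("pics/c4.png",np.hstack([cv2.copyMakeBorder(a,0,h-a.shape[0],0,5,0) for a in o]))
```

```text
27.925 [ 204.99251194 -510.02045136  420.01013823] [-0.24516615 -0.10775173  0.0522084 ]
```

View pics/c4.png

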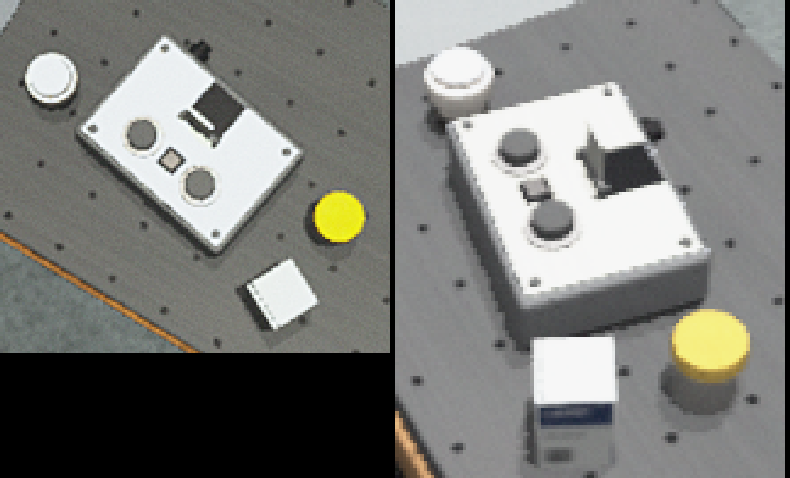

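The flag stands upright: it is edge-on at (200,125) in the top crop and at (595,155) in the scene crop. Both plungers are back up, and the objective, jar and carton are where they were at the start.

```bash
python3 -c "
from bench import bot
print(bot.sign_off())"
```

```text
the job is handed in; nothing more can be done
None
```

The interlock is reset and the job is handed in: in the final pictures the flag is upright, both plungers are back up, the loose things have not moved and the arm is clear; the hand-in returned no verdict.

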